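Slide the weighed sherd off the scale into its catch tray

ROBOT

A 6-joint arm with a two-finger parallel gripper is mounted at the origin on a cart in front of the work surface, level with it; the furniture and walls round the work are solid. World frame = base frame: x ahead of the robot, y to its left, z up, the work surface at z = 0. Lengths are in mm, angles in rad, forces in N, time in s.
With the tool pointing down it reaches from about 350 to 775 mm from the base axis. Payload 7.3 kg.
Tool frame: the origin (TCP) lies at the very end of the fingers, on their centre line; the grasp point (between the pads) lies bot.grip_point_offset behind it (bot.grip_point_offset is the distance from the TCP to the grasp point, in mm); z points along the fingers, y is the line along which they close (so a half turn about z gives the same grasp; the last joint's range is limited). The gripper opens to 92 mm and grips with 3 to 60 N. Pads are 19 mm wide; open, the fingers measure 130 mm over their backs; the gripper's body (75 mm by 190 mm) begins 47 mm behind the grasp point.
Start: joints at [-1.415, 0.342, 1.524, -0, 1.275, -0.146], TCP at [156.073, -501.284, 226.741] pointing down, gripper open.
Joint ranges: [-2.53, 2.53], [-0.77, 2.02], [0.04, 2.7], [-1, 4.14], [0.28, 2.66], [-3.11, 3.11]. Speed limits (rad/s): [2.57, 2.57, 3.14, 3.14, 3.14, 3.14].

INTERFACE

Orientations are given as [roll, pitch, yaw] about the fixed x, y, z axes, in that order (R = Rz(yaw) Ry(pitch) Rx(roll)).
In Python, from plant import bot gives the robot as it stands. The module is installed in compiled form; this text tells all that it offers.
- The arm moves only by the tool carry_out, never from a script. Its argument "plan" is a list of rows, each an object of numbers: "tx", "ty", "tz": the shift along the world's x, y, z in mm; "rx", "ry", "rz": the turn, a rotation vector about the world's x, y, z in rad. A call has 1 to 12 rows; each row shifts and turns the commanded pose from where the row before left it; what a row does not reach is not made up. A row lasts 1/10 s, in which the tool goes at most 50 mm and 8.59 degrees, less where a joint would pass 70% of its speed; a pose out of reach is approached as far as the arm can. A call with a gripper value outside its range is refused whole. "gripper" is the closure, from 0 (fully open) to 1 (shut), set as the call begins (left out, the last holds). The fingers move at their own pace and stop on an object; the grip force is fixed at half the most. Time passes only in rows, so rows that do not move let the fingers close. It gives the time, the measured TCP pose, the force, the opening and the grip force at its end, in the units of the state.
- bot.get_obs(): the state, without advancing time (a new reading comes with each control period).
- bot.capture(name): name is "scene" or "top" or "wrist"; returns the picture (384x512x3 uint8, red, green, blue); there is no depth.
- bot.camera_model(name): a dict with "camera_matrix" (3x3 intrinsics, pixels), "R" (3x3) and "t" (3): a world point X has camera coordinates R X + t. Camera axes: x right, y down, z forward; pixel columns grow to the right and rows downward; lengths in mm; the calibration is good to about 2 mm. A picture is of the moment at which its call begins: read the wrist's pose just before it. camera_model takes no time and is no camera call; for the wrist camera it gives the pose at the moment of the call.
- bot.close_job(): hands the job in; it is judged then, once.
The state is a dict: "time": time; "joint_positions": joint angles; "dq": joint speeds; "tau": joint torques, N m; "tool_pos": TCP position; "tcp_rot": TCP orientation; "contact_force": force on the tool from outside, world axes, zero at the start; "moment": the same for the moment, N m; "grip_width": finger opening in mm; "finger_force": force on a finger pad.
Only numpy, scipy, OpenCV 4.12 (cv2) and the standard library are available. Lean on these libraries where they do the work, as an engineer would, in place of code of your own. Each camera call takes 0.05 s, during which the arm holds its last target. There are 200 camera calls.

TASK

Push the blue tray gently until it stands squarely and flush against the side of the grey scale, under the open spout of its pan. Then, without picking the sherd up, press it lightly with the fingertips (about 5 N; 15 N on the sherd or the scale is too much) and slide it along the pan and up the spout, whose slope differs each time, until it drops off the open edge into the tray. Leave the tray against the scale with the sherd resting in it, and everything else where it is.

Things in the scene. Friction and masses are not known exactly. Their poses are not given: they have to be found in the camera images.
- scale: grey bench scale, fixed; origin on the table under its housing's middle, z up. Housing 150 (x) x 100 (y) x 72 mm high; display on its -x face; the tray goes against its flat face at y = -50 mm. On top a sprung weighing pan (level plate, top 88 mm above the table), which sinks about 1 mm per 12 N pressed on it (4 mm at most)
- spout_fold (a point): on the scale at x = 0, y = -45 mm, 88 mm up, same axes: where the pan's level part ends and its spout begins. The spout runs 55 mm further to -y, to the open edge, rising at 0 to 16 degrees (0 to 15 mm), set differently each time and stiff. Pan and spout: polished, 80 wide, 14 mm high and 5 mm thick rims along both sides and across the +y end, its corners cut
- tray: blue open tray, loose, about 0.22 kg, 130 (x) x 120 (y) x 40 mm high outside, 4 mm walls and floor; origin under its middle on the table, z up. Its plain +y wall goes flush against the scale's -y face (tray origin then at x = 0, y = -110 mm of the scale, same axes); the grip tab is on its -y side
- tray_tab (a point): centre of the tray's grip tab, at x = 0, y = -76 mm, 22 mm above the tray's underside; the tab is 12 mm thick (x), 34 mm long (y), its top 40 mm above the table; axes as those of the tray
- sherd_center (a point): centre, half-way up, of the brown sherd lying in the pan: flat, irregular, about 57 wide (x), 75 long (y), up to 12 mm thick, its uneven top some millimetres off under a fingertip. The rims stand too close beside and behind it for fingers. It slides on the pan more easily than it slips under rubber fingertips
- sherd: the same sherd, 0.043 kg; origin at the middle of its underside, z up
- varnish_bottle: bystander: small clear bottle with white cap, 30 x 30 x 69 mm, standing; origin under its middle
- tape_roll: bystander: roll of masking tape, 95 across, 24 mm high, lying flat; origin under its middle
- glue_bottle: bystander: white bottle with orange tip, 38 x 38 x 112 mm, standing; origin under its middle
There are look-alikes about, which are no part of the job. Leave any orange look-alike of the sherd alone.

How it is judged (in metres and radians):
On the way, in this order (a step that is already met when the one before it is completed fails the run):
1. the tray stands flush against the scale's side, squarely under the spout, the sherd still on the pan (y of tray in the frame of scale above -0.115 m and x of tray in the frame of scale between -0.02 and 0.02 m and angle between the y axis of tray and the y axis of scale, either way round below 0.1 rad and angle between tray's own z axis and vertical below 0.1 rad and height (world z) of sherd_center above 0.08 m), for 0.2 s.
2. the sherd has dropped into the tray (x of sherd_center in the frame of tray between -0.061 and 0.061 m and y of sherd_center in the frame of tray between -0.056 and 0.056 m and z of sherd_center in the frame of tray below 0.055 m and linear speed of sherd below 0.05 m/s), for 0.2 s.
At the end, for the whole second after the job is handed in: the sherd is at rest inside the tray, lying or leaning on its wall (its centre within the walls and under 55 mm above the underside of the tray), and the tray stands flat within 10 mm of contact with the scale's side face, within 25 mm sideways and 0.1 rad of square with it (y of tray in the frame of scale above -0.12 m and x of tray in the frame of scale between -0.025 and 0.025 m and angle between the y axis of tray and the y axis of scale, either way round below 0.1 rad and angle between tray's own z axis and vertical below 0.1 rad and x of sherd_center in the frame of tray between -0.061 and 0.061 m and y of sherd_center in the frame of tray between -0.056 and 0.056 m and z of sherd_center in the frame of tray below 0.055 m and linear speed of each of sherd, tray below 0.02 m/s); the robot touches nothing.
It fails at once if the fingers press the sherd with more than 15 N (contact force between the fingers and sherd above 15 N).
It fails at once if the arm or fingers press the scale or its pan with more than 15 N (contact force between any of the fingers, the arm and scale above 15 N).
It fails at once if the tray is rammed against the scale with more than 60 N (contact force between tray and scale above 60 N).
It fails at once if the sherd is picked up (its centre over 130 mm above the table) (height (world z) of sherd_center above 0.13 m).
It fails at once if a bystander is moved by more than 20 mm (distance of any of varnish_bottle, tape_roll, glue_bottle from where it was at the start of the episode above 0.02 m).
It also fails if it takes over 72 s, if anything falls off the work surface, if the arm or the gripper's body presses on something with over 40 N, if the wrist force passes 120 N, or if a joint passes its speed limit or range.

## Working session

There is one attempt and no reset: what is moved stays moved. The work goes in short steps, Python scripts to look and compute and a tool call to move; the robot and the scene stay as the last step left them, time stands still between calls to the robot, and variables do not carry over. Pictures are saved under pics/ and viewed, at most 10 in all, crops included, and the job is handed in when it is done.

Besides the shell and the picture viewer there is one more tool, called after "Call:" by a JSON object that holds its "op" and its "data". carry_out: Moves the arm, as the interface text tells. Its arguments: {"type":"object","properties":{"plan":{"type":"array"},"gripper":{"type":"number"}},"required":["plan"]}

```bash
mkdir -p pics; python3 - <<'E'
from plant import bot
import cv2, numpy as np
for n in ("scene","top"):
    im=bot.capture(n); cv2.imwrite(f"pics/{n}0.png",im[:,:,::-1])
    m=bot.camera_model(n); print(n,np.round(m["camera_matrix"],1).tolist(),np.round(m["R"],4).tolist(),np.round(m["t"],1).tolist())
a=[cv2.imread(f"pics/{n}0.png") for n in("scene","top")]
cv2.imwrite("pics/top0b.png",cv2.resize(a[1],(800,600),interpolation=cv2.INTER_CUBIC))
cv2.imwrite("pics/scene0b.png",cv2.resize(a[0],(800,600),interpolation=cv2.INTER_CUBIC))
print(bot.grip_point_offset,bot.get_obs())
E
```

```text
scene [[482.7, 0.0, 258.5], [0.0, 482.7, 192.6], [0.0, 0.0, 1.0]] [[-0.8527, -0.5223, -0.0085], [-0.3988, 0.6614, -0.6352], [0.3374, -0.5382, -0.7723]] [537.1, 231.6, 1520.9]
top [[394.1, 0.0, 259.7], [0.0, 394.1, 195.5], [0.0, 0.0, 1.0]] [[0.0141, -0.9998, 0.013], [-0.9844, -0.0161, -0.1751], [0.1753, -0.0103, -0.9845]] [74.7, 557.1, 1310.3]
18.8 {'time': 0.1, 'joint_positions': array([-1.41499738e+00,  3.42659871e-01,  1.52489618e+00,  3.00130829e-05,
        1.27541866e+00, -1.45985282e-01]), 'dq': array([-0.00060216, -0.00306265, -0.0014666 , -0.00056887, -0.00038392,
       -0.00100204]), 'tau': array([ 1.90107348e-03, -4.32006419e+01, -2.44694960e+01,  7.19109247e-02,
        5.26167301e-02, -5.11969688e-05]), 'tool_pos': array([ 156.02433571, -500.90679548,  226.11975962]), 'tcp_rot': array([-3.14022947e+00, -2.29440554e-04,  3.01775316e-01]), 'contact_force': array([-0.32773079, -0.50510686, -0.18587116]), 'moment': array([ 0.06145759,  0.03687508, -0.01960007]), 'finger_force': 0.0, 'grip_width': 91.77729471640593}
```

View pics/top0b.png

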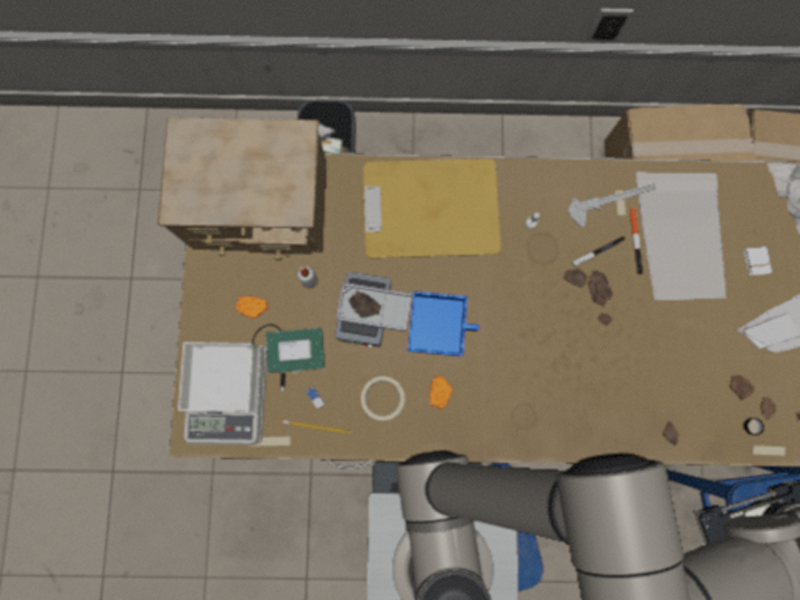

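View pics/scene0b.png

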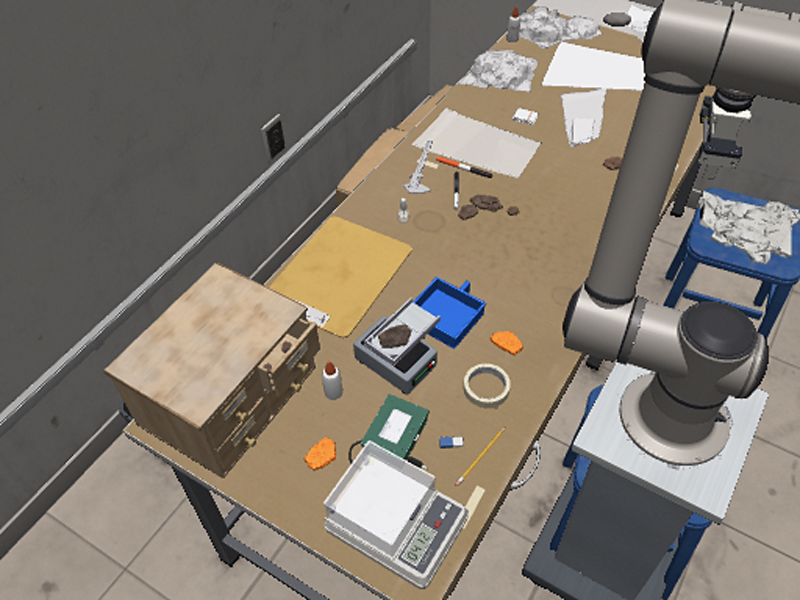

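The top view shows the small grey scale at (365,308), with the brown sherd in its pan at (365,304) and the spout pointing right (-y). The blue tray is at (437,323) with its tab at (472,327). The white digital scale at (220,390) has no spout, so it is a look-alike, as are the orange sherds at (250,306) and (440,392). The bystanders are the glue bottle (306,275), tape (383,398) and varnish bottle (533,220). I'll enlarge both views to confirm and measure.

```bash
python3 - <<'E'
import cv2, numpy as np
t=cv2.imread("pics/top0.png")[165:240,210:310]   # 100x75 x8
s=cv2.imread("pics/scene0.png")[170:258,222:322] 
cv2.imwrite("pics/tc.png",cv2.resize(t,None,fx=8,fy=8,interpolation=cv2.INTER_CUBIC))
cv2.imwrite("pics/sc.png",cv2.resize(s[:75],None,fx=8,fy=8,interpolation=cv2.INTER_CUBIC))
E
```

```text
(no output)
```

View pics/tc.png

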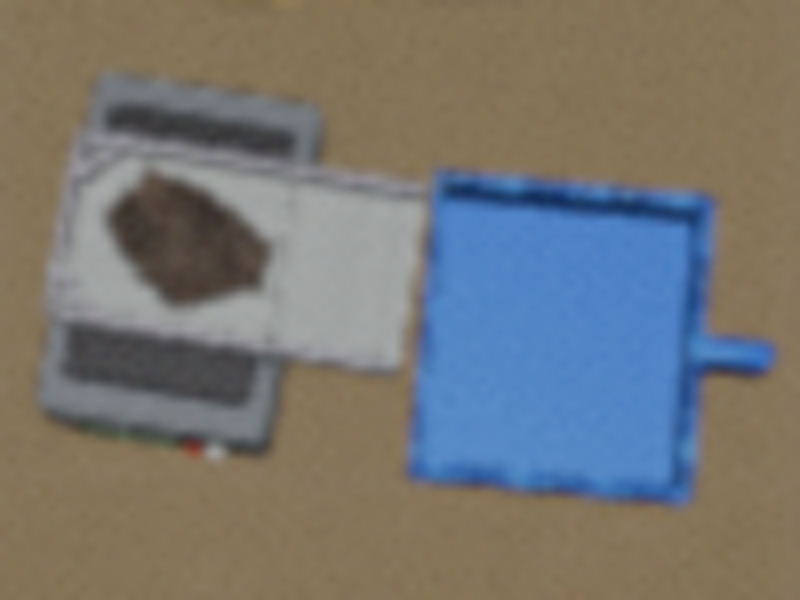

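View pics/sc.png

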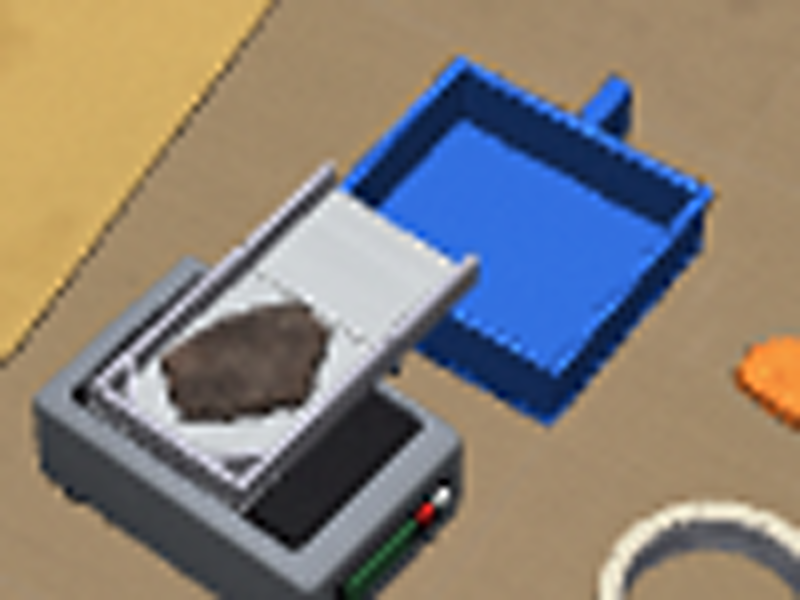

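Crops confirm the target: grey scale with spout and brown sherd, with the tray just off the spout's end. Now fitting poses from the corner pixels in both views.

```bash
cat > h.py <<'E'
import numpy as np, cv2
from scipy.optimize import least_squares
from plant import bot
def proj(m,X):
    c=np.atleast_2d(X)@np.array(m["R"]).T+m["t"]; K=m["camera_matrix"]
    return np.c_[K[0,0]*c[:,0]/c[:,2]+K[0,2],K[1,1]*c[:,1]/c[:,2]+K[1,2]]
def unproj(m,uv,z):
    K=m["camera_matrix"];R=np.array(m["R"]);C=-R.T@m["t"]
    d=R.T@np.array([(uv[0]-K[0,2])/K[0,0],(uv[1]-K[1,2])/K[1,1],1]); return C+d*(z-C[2])/d[2]
def w(p,X):
    X=np.atleast_2d(X);c,s=np.cos(p[2]),np.sin(p[2])
    return np.c_[p[0]+c*X[:,0]-s*X[:,1],p[1]+s*X[:,0]+c*X[:,1],X[:,2]]
E
python3 - <<'E'
from h import *
T=bot.camera_model("top");S=bot.camera_model("scene")
tp=lambda u,v:((u+.5)/8-.5+210,(v+.5)/8-.5+165)
sp=lambda u,v:((u+.5)/8-.5+222,(v+.5)/8-.5+170)
def end(a,x,h): return [x,-45-55*np.cos(a)-h*np.sin(a),88+55*np.sin(a)+h*np.cos(a)]
sc=[(T,tp(95,75),lambda a:[75,50,72]),(T,tp(322,105),lambda a:[75,-50,72]),(T,tp(430,190),lambda a:end(a,40,14)),(T,tp(400,370),lambda a:end(a,-40,0)),
(T,tp(293,190),lambda a:[35,-45,88]),(T,tp(275,345),lambda a:[-35,-45,88]),
(S,sp(36,405),lambda a:[75,50,72]),(S,sp(195,262),lambda a:[75,-50,72]),(S,sp(460,445),lambda a:[-75,-50,72]),
(S,sp(260,272),lambda a:[35,-45,88]),(S,sp(330,165),lambda a:end(a,38,14)),(S,sp(473,260),lambda a:end(a,-38,14)),(S,sp(340,190),lambda a:end(a,35,0))]
f=lambda p:np.concatenate([proj(m,w(p,f3(p[3])))[0]-uv for m,uv,f3 in sc])
r=least_squares(f,[500,80,0,.1],x_scale=[10,10,.1,.1],loss="soft_l1");print("scale",r.x.round(3));print(f(r.x).reshape(-1,2).round(1).tolist())
tr=[(T,tp(437,170),[65,60,40]),(T,tp(715,197),[65,-60,40]),(T,tp(690,502),[-65,-60,0]),(T,tp(410,480),[-65,60,0]),(T,tp(774,357),[0,-93,40]),
(S,sp(460,58),[65,-60,40]),(S,sp(713,190),[-65,-60,40]),(S,sp(547,425),[-65,60,0]),(S,sp(625,78),[0,-93,40])]
g=lambda p:np.concatenate([proj(m,w(p,X))[0]-uv for m,uv,X in tr])
q=least_squares(g,[480,-20,0],x_scale=[10,10,.1],loss="soft_l1");print("tray",q.x.round(3));print(g(q.x).reshape(-1,2).round(1).tolist())
print("sherd",unproj(T,tp(190,240),95).round(1),unproj(S,sp(247,360),95).round(1))
p=r.x
d=q.x[:2]-p[:2];c,s=np.cos(p[2]),np.sin(p[2]);print("tray in scale",c*d[0]+s*d[1],-s*d[0]+c*d[1],q.x[2]-p[2])
sd=unproj(T,tp(190,240),95)[:2]-p[:2];print("sherd in scale",c*sd[0]+s*sd[1],-s*sd[0]+c*sd[1])
print("tab",w(q.x,[0,-76,22]), "goal tray",w(p,[0,-110,0]))
print("bystanders glue,varn,tape",[unproj(T,(u*.64,v*.64),z).round(0)[:2].tolist() for u,v,z in((305,268,112),(533,215,69),(383,398,12),(383,398,24))])
E
```

```text
scale [ 5.42621e+02  1.77694e+02 -1.34000e-01 -6.70000e-02]
[[-0.6, 0.2], [-0.1, 0.7], [-0.7, 0.7], [-0.3, 2.3], [0.2, 0.3], [-0.7, 1.4], [-1.3, -2.6], [-1.2, -3.6], [1.5, -3.6], [-1.1, -1.0], [-0.2, 0.1], [0.2, -0.5], [-0.6, -0.1]]
tray [ 5.18454e+02  1.26970e+01 -8.50000e-02]
[[0.3, 1.0], [-0.2, 1.0], [-1.4, 1.1], [-0.2, 0.4], [0.4, 0.4], [-0.5, -0.9], [-1.2, -0.8], [-0.4, -0.5], [-0.7, -1.0]]
sherd [549.2 171.4  95. ] [544.2 175.1  95. ]
tray in scale -1.986378515663791 -166.74536775004012 0.048078068644934274
sherd in scale 7.341470422198172 -5.328399950443168
tab [[511.96766043 -63.02574526  22.        ]] goal tray [[527.97684687  68.67280045   0.        ]]
bystanders glue,varn,tape [[622.0, 299.0], [762.0, -198.0], [354.0, 130.0], [354.0, 130.0]]
```

Call:
{"op": "carry_out", "data": {"plan": [{"tx": 29, "ty": 32, "tz": 6, "rz": 0.1}, {"tx": 29, "ty": 32, "tz": 6, "rz": 0.1}, {"tx": 29, "ty": 32, "tz": 6, "rz": 0.1}, {"tx": 29, "ty": 32, "tz": 6, "rz": 0.1}, {"tx": 29, "ty": 32, "tz": 6, "rz": 0.1}, {"tx": 29, "ty": 32, "tz": 6, "rz": 0.1}, {"tx": 29, "ty": 32, "tz": 6, "rz": 0.1}, {"tx": 29, "ty": 32, "tz": 6, "rz": 0.1}, {"tx": 29, "ty": 32, "tz": 6, "rz": 0.1}, {"tx": 29, "ty": 32, "tz": 6, "rz": 0.1}, {"tx": 29, "ty": 32, "tz": 6, "rz": 0.1}, {"tx": 29, "ty": 32, "tz": 6, "rz": 0.084}]}}

```text
invalid input at $.plan[0]: expected keys tx, ty, tz, rx, ry, rz
```

Call:
{"op": "carry_out", "data": {"plan": [{"tx": 5, "ty": 35, "tz": 10}, {"tx": 5, "ty": 35, "tz": 10}, {"tx": 5, "ty": 35, "tz": 10}, {"tx": 5, "ty": 35, "tz": 10}, {"tx": 0}, {"tx": 0}, {"tx": 0}]}}

```text
invalid input at $.plan[0]: expected keys tx, ty, tz, rx, ry, rz
```

```bash
python3 - <<'E'
from h import *
m=bot.camera_model("wrist");im=bot.capture("wrist");o=bot.get_obs()
import pickle;pickle.dump((m,im),open("w1.pkl","wb"))
cv2.imwrite("pics/w1.png",cv2.resize(im[:,:,::-1],(800,600),interpolation=cv2.INTER_CUBIC))
print(o["time"],o["tool_pos"],o["tcp_rot"],o["contact_force"],o["moment"]);print({k:np.round(v,3).tolist() for k,v in m.items()})
E
```

```text
0.15 [ 156.02320445 -500.96309484  226.20694368] [-3.14043497e+00 -1.81488634e-04  3.01795157e-01] [-0.64705632 -0.17342043 -0.87754521] [-0.02979157 -0.02812565  0.01054656]
{'camera_matrix': [[346.198, 0.0, 255.02], [0.0, 346.198, 192.212], [0.0, 0.0, 1.0]], 'R': [[0.297, -0.955, -0.002], [-0.926, -0.289, 0.242], [-0.232, -0.07, -0.97]], 't': [-522.854, -30.583, 389.027]}
```

View pics/w1.png

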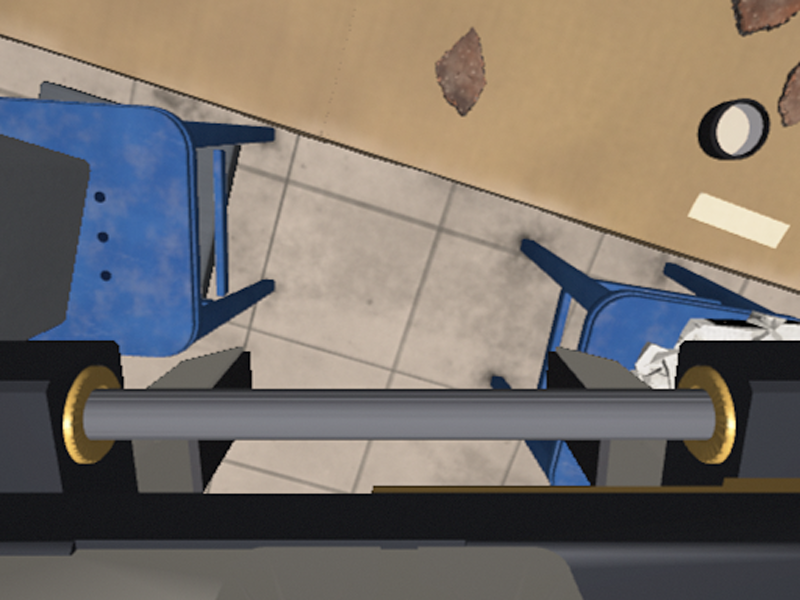

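That call was refused because every row needs all six keys. The wrist picture, taken at the start pose, shows only the table edge and stools; the fingers cover rows below about 340. Camera geometry is clear now: image up is the tool's +x.

Call:
{"op": "carry_out", "data": {"plan": [{"tx": 29, "ty": 32, "tz": 6, "rx": 0, "ry": 0, "rz": 0.1}, {"tx": 29, "ty": 32, "tz": 6, "rx": 0, "ry": 0, "rz": 0.1}, {"tx": 29, "ty": 32, "tz": 6, "rx": 0, "ry": 0, "rz": 0.1}, {"tx": 29, "ty": 32, "tz": 6, "rx": 0, "ry": 0, "rz": 0.1}, {"tx": 29, "ty": 32, "tz": 6, "rx": 0, "ry": 0, "rz": 0.1}, {"tx": 29, "ty": 32, "tz": 6, "rx": 0, "ry": 0, "rz": 0.1}, {"tx": 29, "ty": 32, "tz": 6, "rx": 0, "ry": 0, "rz": 0.1}, {"tx": 29, "ty": 32, "tz": 6, "rx": 0, "ry": 0, "rz": 0.1}, {"tx": 29, "ty": 32, "tz": 6, "rx": 0, "ry": 0, "rz": 0.1}, {"tx": 29, "ty": 32, "tz": 6, "rx": 0, "ry": 0, "rz": 0.1}, {"tx": 29, "ty": 32, "tz": 6, "rx": 0, "ry": 0, "rz": 0.1}, {"tx": 29, "ty": 32, "tz": 6, "rx": 0, "ry": 0, "rz": 0.084}]}}

```text
time: 1.35
tool_pos: [504.9, -115.6, 298.8]
tcp_rot: [-3.141, 0.0, 1.49]
contact_force: [0.6, -0.9, -0.4]
grip_width: 91.8
finger_force: 0.0
```

Call:
{"op": "carry_out", "data": {"plan": [{"tx": 5, "ty": 45, "tz": 20, "rx": 0, "ry": 0, "rz": 0}, {"tx": 5, "ty": 45, "tz": 20, "rx": 0, "ry": 0, "rz": 0}, {"tx": 5, "ty": 45, "tz": 20, "rx": 0, "ry": 0, "rz": 0}, {"tx": 5, "ty": 45, "tz": 20, "rx": 0, "ry": 0, "rz": 0}, {"tx": 0, "ty": 0, "tz": 0, "rx": 0, "ry": 0, "rz": 0}, {"tx": 0, "ty": 0, "tz": 0, "rx": 0, "ry": 0, "rz": 0}, {"tx": 0, "ty": 0, "tz": 0, "rx": 0, "ry": 0, "rz": 0}]}}

```text
time: 2.05
tool_pos: [523.8, 61.8, 377.8]
tcp_rot: [-3.14, 0.001, 1.485]
contact_force: [-0.2, -0.1, -1.0]
grip_width: 91.8
finger_force: 0.0
```

```bash
python3 - <<'E'
from h import *
m=bot.camera_model("wrist");im=bot.capture("wrist");o=bot.get_obs()
import pickle;pickle.dump((m,im),open("w1.pkl","wb"))
print(o["time"],o["tool_pos"],o["tcp_rot"],o["contact_force"],o["moment"])
p=[542.6,177.7,-.12]; q=[518.5,12.7,-.085]
A=proj(m,np.r_[w(p,[[75,60,72],[-75,60,72]]),w(q,[[65,-60,40],[-65,-60,40]])]);print(A.round(0))
x0,y0=np.maximum(np.floor(A.min(0))-15,0).astype(int);x1,y1=np.minimum(np.ceil(A.max(0))+15,[512,384]).astype(int)
c=im[y0:y1,x0:x1,::-1];f=min(800/c.shape[1],600/c.shape[0]);print(x0,y0,x1,y1,f)
cv2.imwrite("pics/w2.png",cv2.resize(c,None,fx=f,fy=f,interpolation=cv2.INTER_CUBIC))
E
```

```text
2.1 [523.78758069  61.46289798 377.77966437] [-3.13975994e+00  4.80952410e-04  1.48414628e+00] [-0.39037615 -0.81052733 -0.74102442] [-0.06897722 -0.1274808   0.01656349]
[[326.  14.]
 [203.   9.]
 [298. 225.]
 [212. 225.]]
188 0 342 241 2.4896265560165975
```

View pics/w2.png

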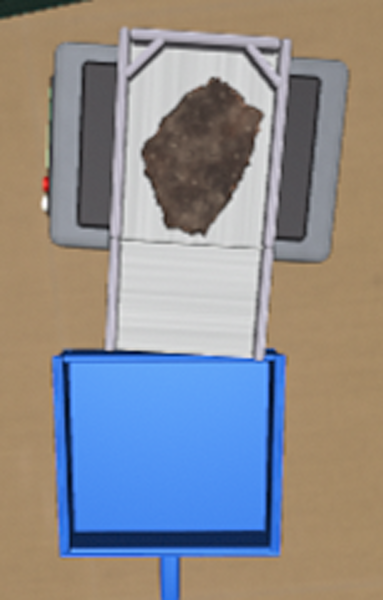

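The wrist view gives housing corners (58,42), (348,60), (330,262), (50,246), fold line (119,240)-(271,247), spout end (116,350)-(257,358), and tray rim (57,352), (284,356), (280,556), (62,555), all as crop pixels. The sherd's centre is near (203,155). Refitting with these.

```bash
python3 - <<'E'
from h import *
import pickle;m,im=pickle.load(open("w1.pkl","rb"));f=2.4896
px=lambda u,v:np.array([188+(u+.5)/f-.5,(v+.5)/f-.5])
def end(a,x,h): return [x,-45-55*np.cos(a)-h*np.sin(a),88+55*np.sin(a)+h*np.cos(a)]
sc=[(px(58,42),lambda a:[-75,50,72]),(px(348,60),lambda a:[75,50,72]),(px(330,263),lambda a:[75,-50,72]),(px(50,246),lambda a:[-75,-50,72]),
(px(119,240),lambda a:[-35,-45,88]),(px(271,247),lambda a:[35,-45,88]),(px(116,350),lambda a:end(a,-35,0)),(px(257,358),lambda a:end(a,35,0)),(px(106,350),lambda a:end(a,-40,14)),(px(266,361),lambda a:end(a,40,14))]
F=lambda p:np.concatenate([proj(m,w(p,g(p[3])))[0]-uv for uv,g in sc])
r=least_squares(F,[540,175,-.1,.1],x_scale=[10,10,.1,.1]);p=r.x;print("scale",p.round(3));print(F(p).reshape(-1,2).round(1).tolist())
tr=[(px(57,352),[-65,60,40]),(px(284,356),[65,60,40]),(px(280,556),[65,-60,40]),(px(62,555),[-65,-60,40])]
G=lambda q:np.concatenate([proj(m,w(q,X))[0]-uv for uv,X in tr])
q=least_squares(G,[520,10,0],x_scale=[10,10,.1]).x;print("tray",q.round(3));print(G(q).reshape(-1,2).round(1).tolist())
def inv(p,X): d=np.array(X)[:2]-p[:2];c,s=np.cos(p[2]),np.sin(p[2]);return c*d[0]+s*d[1],-s*d[0]+c*d[1]
print("tray in scale",inv(p,q),q[2]-p[2]);S=unproj(m,px(203,155),98);print("sherd",S,inv(p,S))
for n,u,v in(("N",218,80),("S",200,235),("W",145,153),("E",262,115)): print(n,inv(p,unproj(m,px(u,v),92)))
print("tab",w(q,[[0,-76,22],[0,-93,22]]),"goal",w(p,[0,-110,0]),"goal tab",w(p,[0,-186,22]))
print("tab px check",proj(m,w(q,[0,-76,40])),px(170,590))
E
```

```text
scale [ 5.48130e+02  1.79863e+02 -1.42000e-01 -6.40000e-02]
[[-2.5, -1.9], [3.2, -1.6], [2.0, 0.6], [-1.1, 0.7], [1.6, 0.6], [-3.4, 1.1], [1.1, 0.4], [-1.6, 0.3], [0.6, 0.6], [-0.1, -0.2]]
tray [ 5.20696e+02  1.72250e+01 -9.00000e-02]
[[0.2, 1.0], [0.4, -0.2], [-1.0, -0.5], [0.3, -0.5]]
tray in scale (np.float64(-4.176316552789608), np.float64(-164.88267630016122)) 0.051684792357648
sherd [549.56199363 176.41230445  98.        ] (np.float64(1.9047388917310486), np.float64(-3.2135827516799504))
N (np.float64(6.982114245160398), np.float64(31.37922911393603))
S (np.float64(3.076516652975644), np.float64(-39.8204039036434))
W (np.float64(-26.010525434238385), np.float64(-3.1757638654240683))
E (np.float64(29.129009988444647), np.float64(17.099486308412835))
tab [[513.85725298 -58.46677495  22.        ]
 [512.32756167 -75.39781285  22.        ]] goal [[532.58596435  70.96667216   0.        ]] goal tab [[521.84610819  -4.27065561  22.        ]]
tab px check [[255.9972076 232.3294108]] [255.98489717 236.68669666]
```

```bash
python3 - <<'E'
from h import *
import pickle;m,im=pickle.load(open("w1.pkl","rb"));f=2.4896
px=lambda u,v:np.array([188+(u+.5)/f-.5,(v+.5)/f-.5])
def end(a,x,h): return [x,-45-55*np.cos(a)-h*np.sin(a),88+55*np.sin(a)+h*np.cos(a)]
H=lambda sx,sy:(lambda p:[sx*(75-p[4]),sy*(50-p[4]),72])
T=bot.camera_model("top");tp=lambda u,v:((u+.5)/8-.5+210,(v+.5)/8-.5+165)
sc=[(m,px(58,42),H(-1,1)),(m,px(348,60),H(1,1)),(m,px(330,263),H(1,-1)),(m,px(50,246),H(-1,-1)),
(m,px(119,240),lambda p:[-39,-45,88]),(m,px(271,247),lambda p:[39,-45,88]),(m,px(116,350),lambda p:end(p[3],-35,0)),(m,px(257,358),lambda p:end(p[3],35,0)),(m,px(106,350),lambda p:end(p[3],-40,14)),(m,px(266,361),lambda p:end(p[3],40,14))]
F=lambda p:np.concatenate([proj(M,w(p,g(p)))[0]-uv for M,uv,g in sc])
r=least_squares(F,[540,175,-.1,.1,0],x_scale=[10,10,.1,.1,1]);p=r.x;print("scale",p.round(3));print(F(p).reshape(-1,2).round(1).tolist())
print("goal",w(p,[0,-110,0]),"goal tab",w(p,[[0,-186,22],[0,-76,22]]), "fold",w(p,[0,-45,88]))
S=bot.camera_model("scene");sp=lambda u,v:np.array(((u+.5)/8-.5+222,(v+.5)/8-.5+170))
# relative check of slope: scene, spout side vs fold using p
for a in(0,.07,.14,.21,.28): print(a,(proj(S,w(p,[end(a,38,14),end(a,-38,14),[35,-45,88],[-35,-45,88]]))-[sp(330,165),sp(473,260),sp(262,273),sp(362,340)]).round(1).tolist(),
  (proj(m,w(p,[end(a,-35,0),end(a,35,0)]))-[px(116,350),px(257,358)]).round(1).tolist())
E
```

```text
scale [ 5.48138e+02  1.80030e+02 -1.42000e-01 -5.50000e-02  2.10400e+00]
[[-0.8, -0.0], [1.3, -0.0], [0.6, -1.3], [0.6, -1.0], [-1.6, 0.3], [-0.2, 1.1], [1.1, 0.4], [-1.5, 0.2], [0.5, 0.6], [-0.1, -0.2]]
goal [[532.60677139  71.13156907   0.        ]] goal tab [[521.87611493  -4.10707135  22.        ]
 [537.40732823 104.79096083  22.        ]] fold [[541.78430652 135.48040627  88.        ]]
0 [[-1.5, -1.0], [-1.3, -1.5], [-3.0, -1.3], [1.2, 1.2]] [[1.0, 0.7], [-1.3, 0.5]]
0.07 [[-1.4, -1.9], [-1.1, -2.4], [-3.0, -1.3], [1.2, 1.2]] [[0.8, 0.8], [-1.0, 0.7]]
0.14 [[-1.3, -2.7], [-0.9, -3.2], [-3.0, -1.3], [1.2, 1.2]] [[0.7, 0.8], [-0.7, 0.7]]
0.21 [[-1.2, -3.5], [-0.9, -4.0], [-3.0, -1.3], [1.2, 1.2]] [[0.5, 0.6], [-0.3, 0.5]]
0.28 [[-1.2, -4.2], [-0.8, -4.6], [-3.0, -1.3], [1.2, 1.2]] [[0.4, 0.1], [0.0, 0.1]]
```

Call:
{"op": "carry_out", "data": {"plan": [{"tx": -2, "ty": -30, "tz": -30, "rx": 0, "ry": 0, "rz": 0}, {"tx": -2, "ty": -30, "tz": -35, "rx": 0, "ry": 0, "rz": 0}, {"tx": -2, "ty": -30, "tz": -40, "rx": 0, "ry": 0, "rz": 0}, {"tx": -2, "ty": -30, "tz": -40, "rx": 0, "ry": 0, "rz": 0}, {"tx": -2, "ty": -3, "tz": -45, "rx": 0, "ry": 0, "rz": 0}, {"tx": 0, "ty": 0, "tz": -45, "rx": 0, "ry": 0, "rz": 0}, {"tx": 0, "ty": 0, "tz": -45, "rx": 0, "ry": 0, "rz": 0}, {"tx": 0, "ty": 0, "tz": -30, "rx": 0, "ry": 0, "rz": 0}, {"tx": 0, "ty": 0, "tz": -5, "rx": 0, "ry": 0, "rz": 0}, {"tx": 0, "ty": 0, "tz": 0, "rx": 0, "ry": 0, "rz": 0}, {"tx": 0, "ty": 0, "tz": 0, "rx": 0, "ry": 0, "rz": 0}]}}

```text
time: 3.2
tool_pos: [515.0, -61.1, 65.3]
tcp_rot: [3.139, 0.0, 1.485]
contact_force: [-0.5, 0.5, 0.7]
grip_width: 91.9
finger_force: 0.0
```

```bash
python3 - <<'E'
from h import *
m=bot.camera_model("wrist");im=bot.capture("wrist");o=bot.get_obs();print(o["tool_pos"],o["tcp_rot"])
q=[520.7,17.2,-.09];print(proj(m,w(q,[[0,-93,40],[-6,-60,40],[6,-60,40],[0,-60,40]])).round(0))
cv2.imwrite("pics/w3.png",im[:,:,::-1])
E
```

```text
[515.24324051 -60.94660064  65.61487501] [3.13816301e+00 6.50239755e-04 1.48520399e+00]
[[253. 252.]
 [243. 195.]
 [265. 196.]
 [254. 196.]]
```

View pics/w3.png

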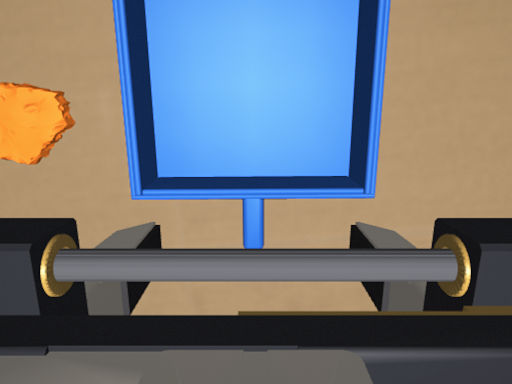

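The tab at column 254 sits centred between the fingers (155-355), and the tray's wall line is at row 199. Descend and grip the tab.

Call:
{"op": "carry_out", "data": {"plan": [{"tx": 0, "ty": 0, "tz": -20, "rx": 0, "ry": 0, "rz": 0}, {"tx": 0, "ty": -1, "tz": -20, "rx": 0, "ry": 0, "rz": 0}, {"tx": 0, "ty": -1, "tz": -12, "rx": 0, "ry": 0, "rz": 0}, {"tx": 0, "ty": 0, "tz": 0, "rx": 0, "ry": 0, "rz": 0}, {"tx": 0, "ty": 0, "tz": 0, "rx": 0, "ry": 0, "rz": 0}]}}

```text
time: 3.75
tool_pos: [514.7, -62.4, 12.7]
tcp_rot: [3.14, 0.0, 1.486]
contact_force: [0.2, 0.9, 0.4]
grip_width: 91.6
finger_force: 0.0
```

Call:
{"op": "carry_out", "data": {"gripper": 1, "plan": [{"tx": 0, "ty": 0, "tz": 0, "rx": 0, "ry": 0, "rz": 0}, {"tx": 0, "ty": 0, "tz": 0, "rx": 0, "ry": 0, "rz": 0}, {"tx": 0, "ty": 0, "tz": 0, "rx": 0, "ry": 0, "rz": 0}, {"tx": 0, "ty": 0, "tz": 0, "rx": 0, "ry": 0, "rz": 0}, {"tx": 0, "ty": 0, "tz": 0, "rx": 0, "ry": 0, "rz": 0}, {"tx": 0, "ty": 0, "tz": 0, "rx": 0, "ry": 0, "rz": 0}, {"tx": 0, "ty": 0, "tz": 0, "rx": 0, "ry": 0, "rz": 0}, {"tx": 0, "ty": 0, "tz": 0, "rx": 0, "ry": 0, "rz": 0}]}}

```text
time: 4.55
tool_pos: [514.1, -62.2, 11.8]
tcp_rot: [3.142, 0.0, 1.486]
contact_force: [-0.7, -0.8, -0.2]
grip_width: 32.1
finger_force: 0.0
```

Call:
{"op": "carry_out", "data": {"plan": [{"tx": 0, "ty": 0, "tz": 0, "rx": 0, "ry": 0, "rz": 0}, {"tx": 0, "ty": 0, "tz": 0, "rx": 0, "ry": 0, "rz": 0}, {"tx": 0, "ty": 0, "tz": 0, "rx": 0, "ry": 0, "rz": 0}, {"tx": 0, "ty": 0, "tz": 0, "rx": 0, "ry": 0, "rz": 0}, {"tx": 0, "ty": 0, "tz": 0, "rx": 0, "ry": 0, "rz": 0}, {"tx": 0, "ty": 0, "tz": 0, "rx": 0, "ry": 0, "rz": 0}]}}

```text
time: 5.15
tool_pos: [514.0, -62.2, 11.8]
tcp_rot: [-3.142, -0.0, 1.486]
contact_force: [-1.3, -0.7, 0.0]
grip_width: 11.4
finger_force: 30.0
```

Call:
{"op": "carry_out", "data": {"plan": [{"tx": 0.6, "ty": 4.5, "tz": 0, "rx": 0, "ry": 0, "rz": -0.006}, {"tx": 0.6, "ty": 4.5, "tz": 0, "rx": 0, "ry": 0, "rz": -0.006}, {"tx": 0.6, "ty": 4.5, "tz": 0, "rx": 0, "ry": 0, "rz": -0.006}, {"tx": 0.6, "ty": 4.5, "tz": 0, "rx": 0, "ry": 0, "rz": -0.006}, {"tx": 0.6, "ty": 4.5, "tz": 0, "rx": 0, "ry": 0, "rz": -0.006}, {"tx": 0.6, "ty": 4.5, "tz": 0, "rx": 0, "ry": 0, "rz": -0.006}, {"tx": 0.6, "ty": 4.5, "tz": 0, "rx": 0, "ry": 0, "rz": -0.006}, {"tx": 0.6, "ty": 4.5, "tz": 0, "rx": 0, "ry": 0, "rz": -0.006}, {"tx": 0.6, "ty": 4.5, "tz": 0, "rx": 0, "ry": 0, "rz": -0.006}, {"tx": 0.6, "ty": 4.5, "tz": 0, "rx": 0, "ry": 0, "rz": 0}, {"tx": 0.4, "ty": 3, "tz": 0, "rx": 0, "ry": 0, "rz": 0}, {"tx": 0, "ty": 0, "tz": 0, "rx": 0, "ry": 0, "rz": 0}]}}

```text
time: 6.35
tool_pos: [520.5, -13.6, 11.8]
tcp_rot: [-3.142, -0.0, 1.432]
contact_force: [0.2, 0.4, -0.2]
grip_width: 11.6
finger_force: 30.0
```

Call:
{"op": "carry_out", "data": {"plan": [{"tx": 0.3, "ty": 2, "tz": 0, "rx": 0, "ry": 0, "rz": 0}, {"tx": 0, "ty": 0, "tz": 0, "rx": 0, "ry": 0, "rz": 0}]}}

```text
time: 6.55
tool_pos: [520.8, -12.1, 11.8]
tcp_rot: [3.142, -0.0, 1.432]
contact_force: [0.2, 0.7, -1.2]
grip_width: 11.5
finger_force: 30.0
```

Call:
{"op": "carry_out", "data": {"plan": [{"tx": 0.3, "ty": 2, "tz": 0, "rx": 0, "ry": 0, "rz": 0}, {"tx": 0, "ty": 0, "tz": 0, "rx": 0, "ry": 0, "rz": 0}]}}

```text
time: 6.75
tool_pos: [521.1, -10.1, 11.8]
tcp_rot: [3.141, -0.0, 1.432]
contact_force: [-0.0, -0.0, -1.0]
grip_width: 11.8
finger_force: 30.0
```

Call:
{"op": "carry_out", "data": {"plan": [{"tx": 0.2, "ty": 1.5, "tz": 0, "rx": 0, "ry": 0, "rz": 0}, {"tx": 0, "ty": 0, "tz": 0, "rx": 0, "ry": 0, "rz": 0}]}}

```text
time: 6.95
tool_pos: [521.3, -8.6, 11.8]
tcp_rot: [3.141, -0.0, 1.432]
contact_force: [0.0, -0.1, -0.6]
grip_width: 11.6
finger_force: 30.0
```

Call:
{"op": "carry_out", "data": {"plan": [{"tx": 0.2, "ty": 1, "tz": 0, "rx": 0, "ry": 0, "rz": 0}, {"tx": 0, "ty": 0, "tz": 0, "rx": 0, "ry": 0, "rz": 0}]}}

```text
time: 7.15
tool_pos: [521.5, -7.6, 11.8]
tcp_rot: [3.141, -0.0, 1.432]
contact_force: [-0.4, -0.7, -1.5]
grip_width: 11.8
finger_force: 30.0
```

Call:
{"op": "carry_out", "data": {"plan": [{"tx": 0.2, "ty": 1, "tz": 0, "rx": 0, "ry": 0, "rz": 0}, {"tx": 0, "ty": 0, "tz": 0, "rx": 0, "ry": 0, "rz": 0}]}}

```text
time: 7.35
tool_pos: [521.2, -7.4, 11.8]
tcp_rot: [-3.141, 0.001, 1.432]
contact_force: [-1.8, -4.6, 0.9]
grip_width: 11.9
finger_force: 30.0
```

Call:
{"op": "carry_out", "data": {"plan": [{"tx": 0.1, "ty": 1, "tz": 0, "rx": 0, "ry": 0, "rz": 0}, {"tx": 0, "ty": 0, "tz": 0, "rx": 0, "ry": 0, "rz": 0}]}}

```text
time: 7.55
tool_pos: [520.9, -7.2, 11.8]
tcp_rot: [-3.14, 0.002, 1.432]
contact_force: [-4.1, -9.5, 1.3]
grip_width: 11.9
finger_force: 30.0
```

Call:
{"op": "carry_out", "data": {"plan": [{"tx": 0.1, "ty": 1, "tz": 0, "rx": 0, "ry": 0, "rz": 0}, {"tx": 0, "ty": 0, "tz": 0, "rx": 0, "ry": 0, "rz": 0}]}}

```text
time: 7.75
tool_pos: [520.6, -6.9, 11.8]
tcp_rot: [-3.139, 0.003, 1.432]
contact_force: [-6.1, -14.0, 2.9]
grip_width: 11.8
finger_force: 30.0
```

Call:
{"op": "carry_out", "data": {"plan": [{"tx": -0.2, "ty": -1.8, "tz": 0, "rx": 0, "ry": 0, "rz": 0}, {"tx": 0, "ty": 0, "tz": 0, "rx": 0, "ry": 0, "rz": 0}]}}

```text
time: 7.95
tool_pos: [521.2, -7.4, 11.8]
tcp_rot: [-3.141, 0.001, 1.432]
contact_force: [-2.4, -5.3, 0.7]
grip_width: 12.0
finger_force: 30.0
```

Call:
{"op": "carry_out", "data": {"gripper": 0.6, "plan": [{"tx": 0, "ty": 0, "tz": 0, "rx": 0, "ry": 0, "rz": 0}, {"tx": 0, "ty": 0, "tz": 0, "rx": 0, "ry": 0, "rz": 0}, {"tx": 0, "ty": 0, "tz": 0, "rx": 0, "ry": 0, "rz": 0}, {"tx": 0, "ty": 0, "tz": 0, "rx": 0, "ry": 0, "rz": 0}, {"tx": 0, "ty": 0, "tz": 40, "rx": 0, "ry": 0, "rz": 0}, {"tx": 0, "ty": 0, "tz": 45, "rx": 0, "ry": 0, "rz": 0}, {"tx": 0, "ty": 5, "tz": 45, "rx": 0, "ry": 0, "rz": 0}, {"tx": 3, "ty": 30, "tz": 38, "rx": 0, "ry": 0, "rz": 0}, {"tx": 3, "ty": 30, "tz": 10, "rx": 0, "ry": 0, "rz": 0}, {"tx": 3, "ty": 22, "tz": 0, "rx": 0, "ry": 0, "rz": 0}, {"tx": 0, "ty": 0, "tz": 0, "rx": 0, "ry": 0, "rz": 0}, {"tx": 0, "ty": 0, "tz": 0, "rx": 0, "ry": 0, "rz": 0}]}}

```text
time: 9.15
tool_pos: [530.4, 80.6, 189.5]
tcp_rot: [-3.141, 0.0, 1.433]
contact_force: [0.0, -0.2, 0.3]
grip_width: 36.9
finger_force: 0.0
```

```bash
python3 - <<'E'
from h import *
import pickle
o=bot.get_obs();m=bot.camera_model("wrist");im=bot.capture("wrist");print(o["tool_pos"],o["tcp_rot"],o["grip_width"],o["contact_force"])
pickle.dump((m,im),open("w4.pkl","wb"))
cv2.imwrite("pics/w4.png",cv2.resize(im[:,60:460,::-1],None,fx=1.5625,fy=1.5625,interpolation=cv2.INTER_CUBIC))
p=[548.1,179.3,-.142];print(proj(m,w(p,[[0,-45,88],[40,-100,92],[-40,-100,92],[65,-50,40],[-65,-50,40]])))
E
```

```text
[530.35937407  80.62945506 189.53026855] [-3.14111120e+00  4.32310197e-04  1.43321676e+00] 36.92666930653036 [ 0.01566311 -0.21771151  0.27190255]
[[261.25174083 120.84782935]
 [313.26750803 195.07596954]
 [208.09316906 194.59685132]
 [334.82426388 124.71105579]
 [185.62650928 123.99929899]]
```

View pics/w4.png

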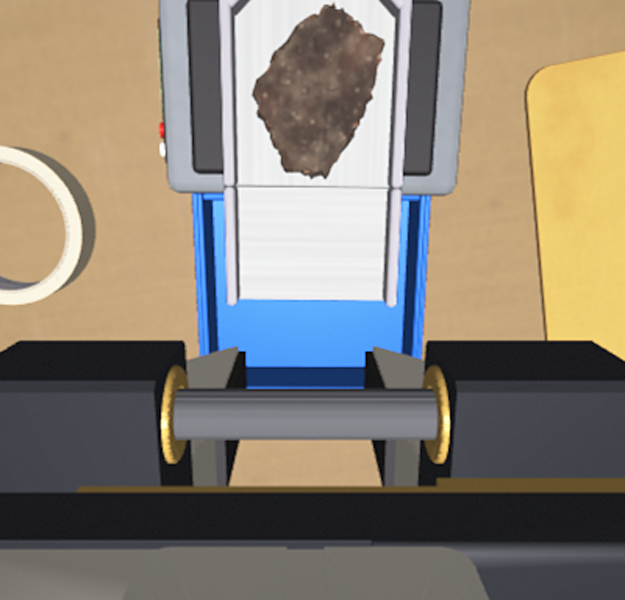

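The picture shows the tray wall flush along the housing's bottom edge (row ~193) and square. The fold is at row 186, the spout end at row 300, and the sherd spans (254-384, 5-178). Measuring the slope from edge profiles.

```bash
python3 - <<'E'
from h import *
import pickle
m,im=pickle.load(open("w4.pkl","rb"));g=cv2.cvtColor(im,cv2.COLOR_RGB2GRAY).astype(int)
for v in(100,116,124,140,160,180,189): print(v,g[v,196:218].tolist(),g[v,300:326].tolist())
print("col",g[110:126,262].tolist(),g[186:198,240].tolist(),g[186:198,290].tolist())
p=[548.1,179.3,-.142]
def end(a,x,h): return [x,-45-55*np.cos(a)-h*np.sin(a),88+55*np.sin(a)+h*np.cos(a)]
print("fold",proj(m,w(p,[[-35,-45,88],[35,-45,88],[-40,-45,102],[40,-45,102],[-35,-45,102],[35,-45,102]])).round(1).tolist())
for a in(0,.1,.2,.28): print(a,proj(m,w(p,[end(a,-35,0),end(a,35,0),end(a,-40,14),end(a,40,14),end(a,-35,14),end(a,35,14)])).round(1).tolist())
E
```

```text
100 [88, 90, 89, 89, 87, 86, 106, 184, 227, 226, 225, 225, 226, 173, 78, 115, 212, 243, 240, 238, 237, 235] [236, 238, 239, 238, 238, 239, 241, 245, 213, 99, 78, 137, 201, 222, 224, 224, 226, 225, 170, 81, 85, 88, 87, 88, 87, 87]
116 [187, 184, 185, 187, 188, 189, 171, 193, 225, 224, 225, 225, 230, 196, 100, 98, 203, 244, 241, 239, 238, 237] [237, 239, 238, 237, 238, 240, 243, 226, 132, 79, 118, 194, 226, 224, 224, 225, 230, 212, 172, 180, 179, 180, 178, 178, 178, 178]
124 [131, 130, 128, 128, 128, 127, 123, 177, 215, 222, 228, 226, 217, 180, 117, 76, 189, 242, 237, 237, 237, 236] [238, 237, 237, 237, 237, 238, 243, 199, 73, 78, 146, 204, 219, 226, 229, 224, 183, 125, 107, 108, 107, 109, 107, 108, 108, 108]
140 [109, 163, 176, 173, 174, 174, 174, 169, 187, 222, 226, 229, 226, 203, 144, 75, 139, 226, 244, 241, 241, 241] [240, 240, 240, 240, 241, 245, 214, 101, 75, 121, 187, 218, 224, 228, 226, 204, 178, 170, 173, 173, 151, 84, 37, 42, 42, 43]
160 [35, 131, 171, 167, 166, 167, 168, 150, 183, 221, 224, 227, 228, 229, 183, 88, 100, 205, 243, 239, 238, 239] [237, 236, 237, 237, 240, 222, 
[... 572 characters left out ...]
62, 110, 210, 242, 238, 237, 238, 223, 172, 236, 240, 239, 238, 238, 238] [241, 242, 240, 240, 237, 217, 149, 159, 159, 158, 158, 158] [238, 240, 240, 239, 239, 233, 183, 155, 157, 157, 158, 157]
fold [[213.5, 120.6], [309.0, 121.1], [204.0, 121.4], [319.2, 122.0], [211.2, 121.5], [312.0, 121.9]]
0 [[215.3, 193.3], [305.9, 193.7], [206.3, 198.0], [315.5, 198.5], [213.1, 198.0], [308.7, 198.5]]
0.1 [[214.4, 194.8], [307.0, 195.2], [205.3, 201.5], [316.7, 202.0], [212.3, 201.5], [309.7, 201.9]]
0.2 [[213.6, 195.5], [308.1, 196.0], [204.3, 204.2], [317.9, 204.7], [211.4, 204.3], [310.8, 204.7]]
0.28 [[212.9, 195.6], [309.0, 196.1], [203.5, 205.9], [319.0, 206.4], [210.7, 205.9], [311.7, 206.4]]
```

Spout is close to level (fold-to-edge row difference 72.7 px, against 72.7 predicted for 0° and 74.2 for 0.1 rad). Close the fingers and go above the sherd, slightly behind its centre.

Call:
{"op": "carry_out", "data": {"gripper": 1, "plan": [{"tx": 7, "ty": 36, "tz": 0, "rx": 0, "ry": 0, "rz": 0}, {"tx": 7, "ty": 36, "tz": 0, "rx": 0, "ry": 0, "rz": 0}, {"tx": 7, "ty": 37, "tz": -20, "rx": 0, "ry": 0, "rz": 0}, {"tx": 0, "ty": 0, "tz": -30, "rx": 0, "ry": 0, "rz": 0}, {"tx": 0, "ty": 0, "tz": -15, "rx": 0, "ry": 0, "rz": 0}, {"tx": 0, "ty": 0, "tz": -5, "rx": 0, "ry": 0, "rz": 0}, {"tx": 0, "ty": 0, "tz": -5, "rx": 0, "ry": 0, "rz": 0}, {"tx": 0, "ty": 0, "tz": 0, "rx": 0, "ry": 0, "rz": 0}, {"tx": 0, "ty": 0, "tz": 0, "rx": 0, "ry": 0, "rz": 0}, {"tx": 0, "ty": 0, "tz": 0, "rx": 0, "ry": 0, "rz": 0}]}}

```text
time: 10.2
tool_pos: [552.2, 189.3, 115.7]
tcp_rot: [3.14, -0.001, 1.431]
contact_force: [-0.0, 0.1, -0.3]
grip_width: 0.6
finger_force: 0.0
```

Call:
{"op": "carry_out", "data": {"plan": [{"tx": 0, "ty": 0, "tz": -4, "rx": 0, "ry": 0, "rz": 0}, {"tx": 0, "ty": 0, "tz": 0, "rx": 0, "ry": 0, "rz": 0}, {"tx": 0, "ty": 0, "tz": 0, "rx": 0, "ry": 0, "rz": 0}]}}

```text
time: 10.5
tool_pos: [551.6, 189.5, 110.7]
tcp_rot: [-3.142, 0.0, 1.432]
contact_force: [0.9, 0.2, 0.8]
grip_width: 0.2
finger_force: 0.0
```

Call:
{"op": "carry_out", "data": {"plan": [{"tx": 0, "ty": 0, "tz": -4, "rx": 0, "ry": 0, "rz": 0}, {"tx": 0, "ty": 0, "tz": -4, "rx": 0, "ry": 0, "rz": 0}, {"tx": 0, "ty": 0, "tz": 0, "rx": 0, "ry": 0, "rz": 0}, {"tx": 0, "ty": 0, "tz": 0, "rx": 0, "ry": 0, "rz": 0}]}}

```text
time: 10.9
tool_pos: [551.6, 189.4, 102.5]
tcp_rot: [-3.141, 0.0, 1.432]
contact_force: [0.9, -0.0, 1.3]
grip_width: 0.7
finger_force: 0.0
```

Call:
{"op": "carry_out", "data": {"plan": [{"tx": 0, "ty": 0, "tz": -1, "rx": 0, "ry": 0, "rz": 0}, {"tx": 0, "ty": 0, "tz": 0, "rx": 0, "ry": 0, "rz": 0}]}}

```text
time: 11.1
tool_pos: [551.7, 189.5, 101.8]
tcp_rot: [3.141, 0.0, 1.432]
contact_force: [-0.1, 0.2, 0.3]
grip_width: 0.5
finger_force: 0.0
```

Call:
{"op": "carry_out", "data": {"plan": [{"tx": 0, "ty": 0, "tz": -1, "rx": 0, "ry": 0, "rz": 0}, {"tx": 0, "ty": 0, "tz": 0, "rx": 0, "ry": 0, "rz": 0}]}}

```text
time: 11.3
tool_pos: [551.7, 189.4, 100.7]
tcp_rot: [3.142, 0.0, 1.432]
contact_force: [-0.3, 0.1, 0.3]
grip_width: 0.6
finger_force: 0.0
```

Call:
{"op": "carry_out", "data": {"plan": [{"tx": 0, "ty": 0, "tz": -1, "rx": 0, "ry": 0, "rz": 0}, {"tx": 0, "ty": 0, "tz": 0, "rx": 0, "ry": 0, "rz": 0}]}}

```text
time: 11.5
tool_pos: [551.6, 189.4, 99.7]
tcp_rot: [-3.142, 0.0, 1.432]
contact_force: [0.0, 0.5, -0.6]
grip_width: 0.2
finger_force: 0.0
```

Call:
{"op": "carry_out", "data": {"plan": [{"tx": 0, "ty": 0, "tz": -1, "rx": 0, "ry": 0, "rz": 0}, {"tx": 0, "ty": 0, "tz": 0, "rx": 0, "ry": 0, "rz": 0}]}}

```text
time: 11.7
tool_pos: [551.7, 189.5, 99.2]
tcp_rot: [3.141, -0.0, 1.432]
contact_force: [-1.2, 0.1, 3.3]
grip_width: 0.4
finger_force: 1.7
```

Call:
{"op": "carry_out", "data": {"plan": [{"tx": 0, "ty": 0, "tz": -0.6, "rx": 0, "ry": 0, "rz": 0}, {"tx": 0, "ty": 0, "tz": 0, "rx": 0, "ry": 0, "rz": 0}]}}

```text
time: 11.9
tool_pos: [551.8, 189.5, 98.8]
tcp_rot: [3.141, -0.0, 1.432]
contact_force: [-2.4, -0.2, 6.6]
grip_width: 0.5
finger_force: 3.2
```

Call:
{"op": "carry_out", "data": {"plan": [{"tx": -0.28, "ty": -2, "tz": 0, "rx": 0, "ry": 0, "rz": 0}, {"tx": -0.28, "ty": -2, "tz": 0, "rx": 0, "ry": 0, "rz": 0}, {"tx": 0, "ty": 0, "tz": 0, "rx": 0, "ry": 0, "rz": 0}]}}

```text
time: 12.2
tool_pos: [551.9, 185.8, 98.9]
tcp_rot: [3.139, -0.001, 1.432]
contact_force: [1.0, 2.4, 5.3]
grip_width: -0.1
finger_force: 2.8
```

Call:
{"op": "carry_out", "data": {"plan": [{"tx": -0.3, "ty": -2, "tz": 0, "rx": 0, "ry": 0, "rz": 0}, {"tx": -0.3, "ty": -2, "tz": 0, "rx": 0, "ry": 0, "rz": 0}, {"tx": -0.3, "ty": -2, "tz": 0, "rx": 0, "ry": 0, "rz": 0}, {"tx": 0, "ty": 0, "tz": 0, "rx": 0, "ry": 0, "rz": 0}]}}

```text
time: 12.6
tool_pos: [551.0, 179.7, 98.9]
tcp_rot: [3.139, -0.001, 1.432]
contact_force: [0.1, 2.0, 6.2]
grip_width: 0.5
finger_force: 2.8
```

Call:
{"op": "carry_out", "data": {"plan": [{"tx": -0.3, "ty": -2, "tz": 0, "rx": 0, "ry": 0, "rz": 0}, {"tx": -0.3, "ty": -2, "tz": 0, "rx": 0, "ry": 0, "rz": 0}, {"tx": -0.3, "ty": -2, "tz": 0, "rx": 0, "ry": 0, "rz": 0}, {"tx": 0, "ty": 0, "tz": 0, "rx": 0, "ry": 0, "rz": 0}]}}

```text
time: 13.0
tool_pos: [550.1, 173.7, 98.9]
tcp_rot: [3.139, -0.001, 1.432]
contact_force: [-0.2, 1.8, 6.5]
grip_width: 0.5
finger_force: 2.8
```

Call:
{"op": "carry_out", "data": {"plan": [{"tx": -0.3, "ty": -2, "tz": 0, "rx": 0, "ry": 0, "rz": 0}, {"tx": -0.3, "ty": -2, "tz": 0, "rx": 0, "ry": 0, "rz": 0}, {"tx": -0.3, "ty": -2, "tz": 0, "rx": 0, "ry": 0, "rz": 0}, {"tx": 0, "ty": 0, "tz": 0, "rx": 0, "ry": 0, "rz": 0}]}}

```text
time: 13.4
tool_pos: [549.3, 167.7, 99.0]
tcp_rot: [3.139, -0.001, 1.432]
contact_force: [0.9, 1.2, 4.6]
grip_width: 0.4
finger_force: 2.8
```

```bash
cat > sh.py <<'E'
from h import *
m=bot.camera_model("top");im=bot.capture("top");print(bot.get_obs()["contact_force"].round(1))
m=bot.camera_model("scene");im=bot.capture("scene")
c=im[140:270,200:340].astype(int);k=((c[...,0]>c[...,2]+8)&(c.sum(2)<330)).astype(np.uint8)
n,l,s,ce=cv2.connectedComponentsWithStats(k)
for i in range(1,n):
    if s[i,4]>60:
        u=ce[i]+[200,140];X=unproj(m,u,94);d=X[:2]-[548.1,180];print(s[i].tolist(),u.round(1),X.round(0),"scale frame",(.99*d[0]-.1415*d[1]).round(1),(.1415*d[0]+.99*d[1]).round(1))
cv2.imwrite("pics/scn.png",cv2.resize(im[140:270,200:340,::-1],None,fx=4.5,fy=4.5,interpolation=cv2.INTER_CUBIC))
E
python3 sh.py
```

```text
[0.6 2.  5.9]
[0, 68, 5, 29, 86] [201.4 219.8] [672. 275.  94.] scale frame 109.1 112.0
[46, 70, 19, 8, 78] [254.6 214.4] [539. 170.  94.] scale frame -7.5 -10.8
[96, 107, 30, 15, 91] [310.3 256.6] [315. 218.  94.] scale frame -236.6 4.7
```

View pics/scn.png

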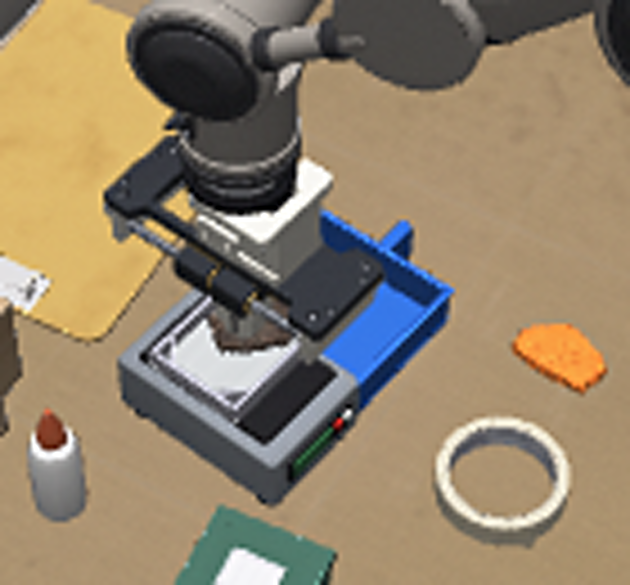

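The scene view shows the sherd moving along with the fingertips (its rear at (250,350), with a wide bare pan strip behind it). Continue sliding.

Call:
{"op": "carry_out", "data": {"plan": [{"tx": -0.3, "ty": -2, "tz": 0, "rx": 0, "ry": 0, "rz": 0}, {"tx": -0.3, "ty": -2, "tz": 0, "rx": 0, "ry": 0, "rz": 0}, {"tx": -0.3, "ty": -2, "tz": 0, "rx": 0, "ry": 0, "rz": 0}, {"tx": -0.3, "ty": -2, "tz": 0, "rx": 0, "ry": 0, "rz": 0}, {"tx": 0, "ty": 0, "tz": 0, "rx": 0, "ry": 0, "rz": 0}]}}

```text
time: 14.0
tool_pos: [548.1, 159.7, 99.0]
tcp_rot: [3.139, -0.001, 1.432]
contact_force: [1.0, 0.7, 5.5]
grip_width: 0.3
finger_force: 2.9
```

Call:
{"op": "carry_out", "data": {"plan": [{"tx": -0.3, "ty": -2, "tz": 0, "rx": 0, "ry": 0, "rz": 0}, {"tx": -0.3, "ty": -2, "tz": 0, "rx": 0, "ry": 0, "rz": 0}, {"tx": -0.3, "ty": -2, "tz": 0, "rx": 0, "ry": 0, "rz": 0}, {"tx": 0, "ty": 0, "tz": 0, "rx": 0, "ry": 0, "rz": 0}]}}

```text
time: 14.4
tool_pos: [547.2, 153.7, 99.0]
tcp_rot: [3.139, -0.001, 1.432]
contact_force: [0.1, 0.7, 5.4]
grip_width: 0.1
finger_force: 2.9
```

Call:
{"op": "carry_out", "data": {"plan": [{"tx": -0.3, "ty": -2, "tz": 0, "rx": 0, "ry": 0, "rz": 0}, {"tx": -0.3, "ty": -2, "tz": 0, "rx": 0, "ry": 0, "rz": 0}, {"tx": -0.3, "ty": -2, "tz": 0, "rx": 0, "ry": 0, "rz": 0}, {"tx": 0, "ty": 0, "tz": 0, "rx": 0, "ry": 0, "rz": 0}]}}

```text
time: 14.8
tool_pos: [546.4, 147.7, 99.0]
tcp_rot: [3.139, -0.001, 1.432]
contact_force: [0.6, 1.0, 5.6]
grip_width: 0.2
finger_force: 3.0
```

Call:
{"op": "carry_out", "data": {"plan": [{"tx": -0.3, "ty": -2, "tz": 0, "rx": 0, "ry": 0, "rz": 0}, {"tx": -0.3, "ty": -2, "tz": 0, "rx": 0, "ry": 0, "rz": 0}, {"tx": -0.3, "ty": -2, "tz": 0, "rx": 0, "ry": 0, "rz": 0}, {"tx": 0, "ty": 0, "tz": 0, "rx": 0, "ry": 0, "rz": 0}]}}

```text
time: 15.2
tool_pos: [545.5, 141.7, 99.0]
tcp_rot: [3.139, -0.001, 1.432]
contact_force: [0.1, 2.1, 6.1]
grip_width: 0.2
finger_force: 3.0
```

Call:
{"op": "carry_out", "data": {"plan": [{"tx": -0.3, "ty": -2, "tz": 0, "rx": 0, "ry": 0, "rz": 0}, {"tx": -0.3, "ty": -2, "tz": 0, "rx": 0, "ry": 0, "rz": 0}, {"tx": 0, "ty": 0, "tz": 0, "rx": 0, "ry": 0, "rz": 0}]}}

```text
time: 15.5
tool_pos: [544.8, 137.7, 99.0]
tcp_rot: [3.139, -0.001, 1.432]
contact_force: [0.5, 1.8, 6.5]
grip_width: 0.4
finger_force: 3.0
```

Call:
{"op": "carry_out", "data": {"plan": [{"tx": -0.3, "ty": -2, "tz": 0, "rx": 0, "ry": 0, "rz": 0}, {"tx": -0.3, "ty": -2, "tz": 0, "rx": 0, "ry": 0, "rz": 0}, {"tx": -0.3, "ty": -2, "tz": 0, "rx": 0, "ry": 0, "rz": 0}, {"tx": 0, "ty": 0, "tz": 0, "rx": 0, "ry": 0, "rz": 0}]}}

```text
time: 15.9
tool_pos: [544.0, 131.7, 99.0]
tcp_rot: [3.139, -0.001, 1.432]
contact_force: [0.7, 1.8, 5.9]
grip_width: 0.4
finger_force: 3.1
```

Call:
{"op": "carry_out", "data": {"plan": [{"tx": -0.3, "ty": -2, "tz": 0, "rx": 0, "ry": 0, "rz": 0}, {"tx": -0.3, "ty": -2, "tz": 0, "rx": 0, "ry": 0, "rz": 0}, {"tx": -0.3, "ty": -2, "tz": 0, "rx": 0, "ry": 0, "rz": 0}, {"tx": 0, "ty": 0, "tz": 0, "rx": 0, "ry": 0, "rz": 0}]}}

```text
time: 16.3
tool_pos: [543.1, 125.7, 99.0]
tcp_rot: [3.139, -0.001, 1.432]
contact_force: [1.0, 1.8, 6.4]
grip_width: 0.5
finger_force: 3.2
```

Call:
{"op": "carry_out", "data": {"plan": [{"tx": -0.3, "ty": -2, "tz": 0, "rx": 0, "ry": 0, "rz": 0}, {"tx": -0.3, "ty": -2, "tz": 0, "rx": 0, "ry": 0, "rz": 0}, {"tx": -0.3, "ty": -2, "tz": 0, "rx": 0, "ry": 0, "rz": 0}, {"tx": 0, "ty": 0, "tz": 0, "rx": 0, "ry": 0, "rz": 0}]}}

```text
time: 16.7
tool_pos: [542.1, 119.7, 99.1]
tcp_rot: [3.139, -0.001, 1.432]
contact_force: [0.1, 1.7, 5.9]
grip_width: 0.2
finger_force: 3.3
```

Call:
{"op": "carry_out", "data": {"plan": [{"tx": -0.3, "ty": -2, "tz": 0, "rx": 0, "ry": 0, "rz": 0}, {"tx": -0.3, "ty": -2, "tz": 0, "rx": 0, "ry": 0, "rz": 0}, {"tx": -0.3, "ty": -2, "tz": 0, "rx": 0, "ry": 0, "rz": 0}, {"tx": 0, "ty": 0, "tz": 0, "rx": 0, "ry": 0, "rz": 0}]}}

```text
time: 17.1
tool_pos: [541.3, 113.8, 99.1]
tcp_rot: [3.139, -0.001, 1.432]
contact_force: [0.8, 2.9, 7.5]
grip_width: 0.4
finger_force: 3.4
```

Call:
{"op": "carry_out", "data": {"plan": [{"tx": -0.3, "ty": -2, "tz": 0, "rx": 0, "ry": 0, "rz": 0}, {"tx": -0.3, "ty": -2, "tz": 0, "rx": 0, "ry": 0, "rz": 0}, {"tx": -0.3, "ty": -2, "tz": 0, "rx": 0, "ry": 0, "rz": 0}, {"tx": 0, "ty": 0, "tz": 0, "rx": 0, "ry": 0, "rz": 0}]}}

```text
time: 17.5
tool_pos: [540.4, 107.8, 99.2]
tcp_rot: [3.139, -0.001, 1.432]
contact_force: [-0.0, 2.4, 6.8]
grip_width: 0.7
finger_force: 3.5
```

Call:
{"op": "carry_out", "data": {"plan": [{"tx": -0.3, "ty": -2, "tz": 0, "rx": 0, "ry": 0, "rz": 0}, {"tx": -0.3, "ty": -2, "tz": 0, "rx": 0, "ry": 0, "rz": 0}, {"tx": -0.3, "ty": -2, "tz": 0, "rx": 0, "ry": 0, "rz": 0}, {"tx": 0, "ty": 0, "tz": 0, "rx": 0, "ry": 0, "rz": 0}]}}

```text
time: 17.9
tool_pos: [539.5, 101.8, 99.2]
tcp_rot: [3.139, -0.001, 1.432]
contact_force: [-0.3, 1.9, 7.1]
grip_width: 0.3
finger_force: 3.6
```

Call:
{"op": "carry_out", "data": {"plan": [{"tx": -0.3, "ty": -2, "tz": 0, "rx": 0, "ry": 0, "rz": 0}, {"tx": -0.3, "ty": -2, "tz": 0, "rx": 0, "ry": 0, "rz": 0}, {"tx": -0.3, "ty": -2, "tz": 0, "rx": 0, "ry": 0, "rz": 0}, {"tx": 0, "ty": 0, "tz": 0, "rx": 0, "ry": 0, "rz": 0}]}}

```text
time: 18.3
tool_pos: [538.7, 95.8, 99.2]
tcp_rot: [3.139, -0.001, 1.432]
contact_force: [0.2, 2.6, 7.6]
grip_width: 0.5
finger_force: 3.8
```

Call:
{"op": "carry_out", "data": {"plan": [{"tx": -0.3, "ty": -2, "tz": 0.2, "rx": 0, "ry": 0, "rz": 0}, {"tx": -0.3, "ty": -2, "tz": 0.1, "rx": 0, "ry": 0, "rz": 0}, {"tx": -0.3, "ty": -2, "tz": 0, "rx": 0, "ry": 0, "rz": 0}, {"tx": 0, "ty": 0, "tz": 0, "rx": 0, "ry": 0, "rz": 0}]}}

```text
time: 18.7
tool_pos: [537.7, 89.8, 99.4]
tcp_rot: [3.139, -0.001, 1.432]
contact_force: [0.2, 2.6, 6.5]
grip_width: 0.3
finger_force: 3.4
```

Call:
{"op": "carry_out", "data": {"plan": [{"tx": -0.3, "ty": -2, "tz": 0, "rx": 0, "ry": 0, "rz": 0}, {"tx": 0, "ty": 0, "tz": 0, "rx": 0, "ry": 0, "rz": 0}]}}

```text
time: 18.9
tool_pos: [537.4, 87.8, 99.4]
tcp_rot: [3.139, -0.001, 1.432]
contact_force: [1.2, 1.9, 7.3]
grip_width: 0.3
finger_force: 3.5
```

Call:
{"op": "carry_out", "data": {"plan": [{"tx": -0.3, "ty": -2, "tz": 0, "rx": 0, "ry": 0, "rz": 0}, {"tx": 0, "ty": 0, "tz": 0, "rx": 0, "ry": 0, "rz": 0}]}}

```text
time: 19.1
tool_pos: [537.1, 85.8, 99.4]
tcp_rot: [3.139, -0.001, 1.432]
contact_force: [-0.2, 2.4, 6.9]
grip_width: 0.3
finger_force: 3.6
```

Call:
{"op": "carry_out", "data": {"plan": [{"tx": -0.3, "ty": -2, "tz": 0, "rx": 0, "ry": 0, "rz": 0}, {"tx": 0, "ty": 0, "tz": 0, "rx": 0, "ry": 0, "rz": 0}]}}

```text
time: 19.3
tool_pos: [536.8, 83.7, 99.4]
tcp_rot: [3.139, -0.001, 1.432]
contact_force: [0.1, 3.4, 7.0]
grip_width: 0.2
finger_force: 3.5
```

Call:
{"op": "carry_out", "data": {"plan": [{"tx": -0.3, "ty": -2, "tz": 0, "rx": 0, "ry": 0, "rz": 0}, {"tx": 0, "ty": 0, "tz": 0, "rx": 0, "ry": 0, "rz": 0}]}}

```text
time: 19.5
tool_pos: [536.5, 81.7, 99.4]
tcp_rot: [3.139, -0.001, 1.432]
contact_force: [0.8, 2.4, 6.6]
grip_width: 0.4
finger_force: 3.4
```

Call:
{"op": "carry_out", "data": {"plan": [{"tx": -0.3, "ty": -2, "tz": 0, "rx": 0, "ry": 0, "rz": 0}, {"tx": 0, "ty": 0, "tz": 0, "rx": 0, "ry": 0, "rz": 0}]}}

```text
time: 19.7
tool_pos: [536.1, 79.6, 99.3]
tcp_rot: [3.139, -0.001, 1.432]
contact_force: [0.7, 1.8, 6.7]
grip_width: 0.4
finger_force: 3.3
```

Call:
{"op": "carry_out", "data": {"plan": [{"tx": -0.3, "ty": -2, "tz": 0, "rx": 0, "ry": 0, "rz": 0}, {"tx": 0, "ty": 0, "tz": 0, "rx": 0, "ry": 0, "rz": 0}]}}

```text
time: 19.9
tool_pos: [535.8, 77.5, 99.3]
tcp_rot: [3.139, -0.001, 1.432]
contact_force: [-0.0, 1.8, 5.5]
grip_width: 0.4
finger_force: 3.1
```

Call:
{"op": "carry_out", "data": {"plan": [{"tx": -0.3, "ty": -2, "tz": 0, "rx": 0, "ry": 0, "rz": 0}, {"tx": 0, "ty": 0, "tz": 0, "rx": 0, "ry": 0, "rz": 0}]}}

```text
time: 20.1
tool_pos: [535.4, 75.5, 99.2]
tcp_rot: [3.139, -0.0, 1.432]
contact_force: [0.6, 1.2, 6.0]
grip_width: 0.1
finger_force: 3.0
```

Call:
{"op": "carry_out", "data": {"plan": [{"tx": -0.3, "ty": -2, "tz": 0, "rx": 0, "ry": 0, "rz": 0}, {"tx": 0, "ty": 0, "tz": 0, "rx": 0, "ry": 0, "rz": 0}]}}

```text
time: 20.3
tool_pos: [535.0, 73.3, 99.2]
tcp_rot: [3.14, -0.0, 1.432]
contact_force: [-0.1, 0.0, 6.7]
grip_width: 0.6
finger_force: 3.0
```

Call:
{"op": "carry_out", "data": {"plan": [{"tx": -0.3, "ty": -2, "tz": 0, "rx": 0, "ry": 0, "rz": 0}, {"tx": 0, "ty": 0, "tz": 0, "rx": 0, "ry": 0, "rz": 0}]}}

```text
time: 20.5
tool_pos: [534.7, 71.1, 99.1]
tcp_rot: [3.14, 0.0, 1.432]
contact_force: [-0.4, -0.3, 6.2]
grip_width: 0.4
finger_force: 3.0
```

Call:
{"op": "carry_out", "data": {"plan": [{"tx": -0.3, "ty": -2, "tz": 0, "rx": 0, "ry": 0, "rz": 0}, {"tx": 0, "ty": 0, "tz": 0, "rx": 0, "ry": 0, "rz": 0}]}}

```text
time: 20.7
tool_pos: [534.2, 69.0, 98.8]
tcp_rot: [3.14, 0.0, 1.432]
contact_force: [-0.2, -1.6, 5.1]
grip_width: 0.5
finger_force: 2.4
```

Call:
{"op": "carry_out", "data": {"plan": [{"tx": -0.3, "ty": -2, "tz": 0, "rx": 0, "ry": 0, "rz": 0}, {"tx": 0, "ty": 0, "tz": 0, "rx": 0, "ry": 0, "rz": 0}]}}

```text
time: 20.9
tool_pos: [533.4, 67.1, 98.4]
tcp_rot: [3.142, 0.0, 1.432]
contact_force: [0.3, -2.6, 4.4]
grip_width: 0.5
finger_force: 1.8
```

Call:
{"op": "carry_out", "data": {"plan": [{"tx": -0.3, "ty": -2, "tz": 0, "rx": 0, "ry": 0, "rz": 0}, {"tx": 0, "ty": 0, "tz": 0, "rx": 0, "ry": 0, "rz": 0}]}}

```text
time: 21.1
tool_pos: [532.8, 65.3, 98.1]
tcp_rot: [-3.141, 0.0, 1.432]
contact_force: [-0.1, -1.5, 0.8]
grip_width: 0.5
finger_force: 0.8
```

Call:
{"op": "carry_out", "data": {"plan": [{"tx": -0.3, "ty": -2, "tz": 0, "rx": 0, "ry": 0, "rz": 0}, {"tx": 0, "ty": 0, "tz": 0, "rx": 0, "ry": 0, "rz": 0}, {"tx": 0, "ty": 0, "tz": 0, "rx": 0, "ry": 0, "rz": 0}]}}

```text
time: 21.4
tool_pos: [532.5, 63.6, 98.2]
tcp_rot: [-3.141, -0.0, 1.432]
contact_force: [-0.5, -0.2, -0.1]
grip_width: 0.4
finger_force: 0.2
```

Call:
{"op": "carry_out", "data": {"plan": [{"tx": 0, "ty": 0, "tz": 10, "rx": 0, "ry": 0, "rz": 0}, {"tx": 0, "ty": 0, "tz": 20, "rx": 0, "ry": 0, "rz": 0}, {"tx": 0, "ty": 0, "tz": 35, "rx": 0, "ry": 0, "rz": 0}, {"tx": 0, "ty": 0, "tz": 40, "rx": 0, "ry": 0, "rz": 0}, {"tx": 0, "ty": 0, "tz": 25, "rx": 0, "ry": 0, "rz": 0}, {"tx": 0, "ty": 0, "tz": 0, "rx": 0, "ry": 0, "rz": 0}, {"tx": 0, "ty": 0, "tz": 0, "rx": 0, "ry": 0, "rz": 0}, {"tx": 0, "ty": 0, "tz": 0, "rx": 0, "ry": 0, "rz": 0}]}}

```text
time: 22.2
tool_pos: [532.1, 63.6, 227.5]
tcp_rot: [-3.14, 0.0, 1.432]
contact_force: [0.2, 0.0, -0.4]
grip_width: 0.4
finger_force: 0.0
```

```bash
python3 - <<'E'
from h import *
o=bot.get_obs();m=bot.camera_model("wrist");im=bot.capture("wrist");print(o["time"],o["tool_pos"],o["contact_force"])
p=[548.1,180,-.142];print("expected tray rim (flush), crop px",((proj(m,w(p,[[-65,-50,40],[65,-50,40],[65,-170,40],[-65,-170,40]]))-[60,0])*1.5625).round(0).tolist())
cv2.imwrite("pics/w5.png",cv2.resize(im[:,60:460,::-1],None,fx=1.5625,fy=1.5625,interpolation=cv2.INTER_CUBIC))
E
```

```text
22.2 [532.09732962  63.58204309 227.52755538] [ 0.2481838   0.03913118 -0.43347403]
expected tray rim (flush), crop px [[201.0, 162.0], [411.0, 163.0], [402.0, 347.0], [208.0, 347.0]]
```

View pics/w5.png

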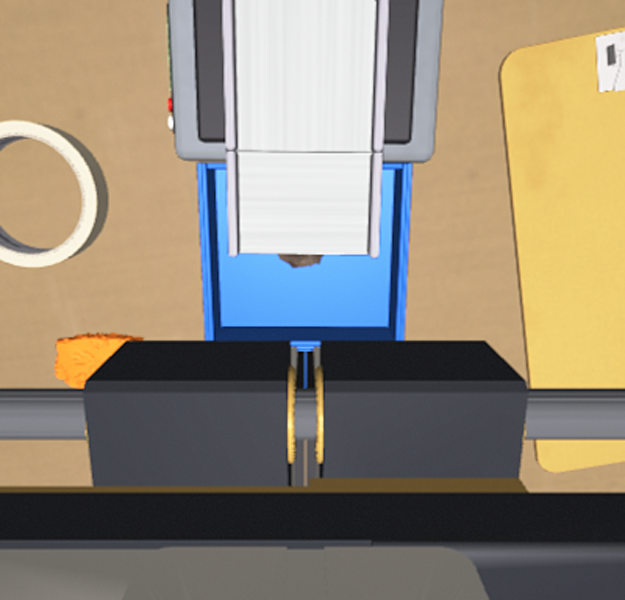

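The sherd's tip shows at (300,260), under the open edge and inside the tray. The tray rim (200-411, row 162) matches the flush position. Most of the sherd is hidden under the spout, so I'll tilt the camera to look underneath and measure it numerically.

Call:
{"op": "carry_out", "data": {"plan": [{"tx": 0, "ty": -15, "tz": 0, "rx": 0.14, "ry": 0, "rz": 0}, {"tx": -1, "ty": -17, "tz": -10, "rx": 0.14, "ry": 0, "rz": 0}, {"tx": -1, "ty": -17, "tz": -10, "rx": 0.14, "ry": 0, "rz": 0}, {"tx": -2, "ty": -17, "tz": -10, "rx": 0.14, "ry": 0, "rz": 0}, {"tx": -3, "ty": -17, "tz": -10, "rx": 0.14, "ry": 0, "rz": 0}, {"tx": 0, "ty": 0, "tz": 0, "rx": 0, "ry": 0, "rz": 0}, {"tx": 0, "ty": 0, "tz": 0, "rx": 0, "ry": 0, "rz": 0}, {"tx": 0, "ty": 0, "tz": 0, "rx": 0, "ry": 0, "rz": 0}]}}

```text
time: 23.05
tool_pos: [525.9, -18.7, 188.7]
tcp_rot: [-3.026, -0.691, 1.391]
contact_force: [-0.6, 0.7, 0.8]
grip_width: 0.4
finger_force: 0.0
```

```bash
python3 - <<'E'
from h import *
o=bot.get_obs();m=bot.camera_model("wrist");im=bot.capture("wrist");print(o["tool_pos"],o["tcp_rot"])
p=[548.1,180,-.142]
print("edge,wall top,wall floor,mid",proj(m,w(p,[[0,-100,88],[0,-54,40],[0,-54,4],[0,-110,4],[60,-110,4],[-60,-110,4]])).round(0).tolist())
h=cv2.cvtColor(im,cv2.COLOR_RGB2HSV)
blue=((h[...,0]>100)&(h[...,0]<125)&(h[...,1]>120))
c=im.astype(int);br=((c[...,0]>c[...,2]+5)&(c[...,0]<170)&(c.sum(2)<330)).astype(np.uint8)
n,l,s,ce=cv2.connectedComponentsWithStats(br)
def inv(X): d=X[:2]-p[:2];C,S=np.cos(p[2]),np.sin(p[2]);return round(C*d[0]+S*d[1],1),round(-S*d[0]+C*d[1],1)
for i in range(1,n):
    if s[i,4]>100:
        x,y,W,H,_=s[i];print(s[i].tolist(),ce[i].round(0),"cen@15,30",inv(unproj(m,ce[i],15)),inv(unproj(m,ce[i],30)),"bottom@6",inv(unproj(m,(x+W/2,y+H),6)),"top@6,40",inv(unproj(m,(x+W/2,y),6)),inv(unproj(m,(x+W/2,y),40)),"mean rgb",im[l==i].mean(0).round(0))
cs=[(int(r),)for r in()]
for v in range(60,260,10): print(v,im[v,[190,220,240,255,270,290,320]].tolist())
E
```

```text
[525.86471519 -18.68781166 188.7000808 ] [-3.02571816 -0.69092803  1.39105988]
edge,wall top,wall floor,mid [[263.0, 168.0], [267.0, 153.0], [269.0, 170.0], [268.0, 215.0], [325.0, 215.0], [213.0, 215.0]]
[341, 0, 171, 55, 6808] [427.  21.] cen@15,30 (np.float64(206.5), np.float64(163.7)) (np.float64(198.3), np.float64(145.2)) bottom@6 (np.float64(200.6), np.float64(111.8)) top@6,40 (np.float64(218.6), np.float64(217.7)) (np.float64(199.2), np.float64(171.6)) mean rgb [96. 80. 63.]
[56, 20, 94, 19, 622] [104.  29.] cen@15,30 (np.float64(-248.6), np.float64(181.3)) (np.float64(-236.5), np.float64(162.0)) bottom@6 (np.float64(-252.5), np.float64(171.5)) top@6,40 (np.float64(-262.5), np.float64(213.6)) (np.float64(-234.4), np.float64(167.9)) mean rgb [104. 101.  96.]
[377, 124, 50, 125, 162] [402. 188.] cen@15,30 (np.float64(139.3), np.float64(-84.3)) (np.float64(134.1), np.float64(-91.7)) bottom@6 (np.float64(133.4), np.float64(-147.0)) top@6,40 (np.float64(154.7), np.float64(3.9)) (np.float64(141.6), np.float64(-21.1)) mean rgb [118.  93.  63.]
[83, 162, 69, 61, 713] [128. 203.] cen@1
[... 2709 characters left out ...]
2], [111, 94, 84], [80, 159, 252], [77, 158, 252]]
200 [[204, 171, 129], [78, 157, 252], [97, 79, 67], [119, 100, 90], [112, 95, 86], [84, 164, 252], [83, 163, 252]]
210 [[200, 168, 128], [82, 161, 252], [85, 169, 255], [116, 97, 86], [116, 99, 89], [88, 167, 253], [85, 165, 253]]
220 [[50, 50, 58], [48, 51, 56], [50, 52, 56], [97, 83, 73], [49, 51, 57], [49, 50, 54], [50, 51, 56]]
230 [[51, 53, 57], [49, 51, 56], [50, 52, 57], [71, 114, 192], [50, 51, 57], [50, 53, 58], [51, 52, 57]]
240 [[49, 51, 56], [50, 52, 57], [50, 51, 57], [75, 118, 194], [49, 51, 57], [50, 51, 59], [49, 51, 57]]
250 [[77, 79, 86], [78, 80, 86], [80, 81, 89], [110, 110, 115], [77, 79, 86], [77, 78, 85], [75, 76, 83]]
```

The sherd lies in the tray at about (-6, -90) mm in the scale frame, with blue floor around it. The tray is flush and the arm is clear, so I'm handing in.

```bash
python3 -c "
from plant import bot
print(bot.close_job())"
```

```text
the job is handed in; nothing more can be done
None
```

I handed the job in at about 23 s of the 72 s allowed: the tray stands flush against the scale with the sherd lying in it, measured force readings stayed below about 8 N on the sherd and 16 N on the tray, and the hand-in call returned no verdict.

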